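# Pop the gold-scrap drawer with the release pin

## Task

Take the brass-handled release pin out of the wooden stand and push its steel shaft down through the hole in the brass lid to trip the catch hidden inside, so that the gold-scrap drawer springs fully out. Then put the pin back upright in the same hole of the stand, with its collar down on the wood. Leave the drawer of the aluminium-lidded silver-scrap box shut.

Things in the scene. Friction and masses are not known exactly. Their poses are not given: they have to be found in the camera images.
- release_pin: Brass pin, ~0.1 kg. Origin: centre of the tip, z up. Steel shaft 7 mm thick, z 0-60; collar 40 mm across, z 60-64; handle 22 mm thick, z 64-114. Starts upright in a hole (24 mm wide, through) of a fixed dark wood stand, 240x60x68 mm, hanging centred by its collar; it returns there. Red and black tools stand 80 mm away in a row along the pin's x: grasp it with fingers closing along its y.
- gold_hole (a point): Centre of the 26 mm round hole, on the upper face (80 mm above the bench) of the 4 mm brass lid of the fixed dark wood gold-scrap box, 150 (x) x 130 (y) x 80 mm. x points away from the drawer, z up; the box's middle is 30 mm from here along -x. 38 mm below this point lies the catch: a level white plate wider than the hole, sprung, 3 N at first, 7 N at its stop 13 mm down.
- gold_drawer (a joint): Opening of the brass-fronted drawer, m: 0 = shut and latched, 0.055 = fully out along the box's -x, towards the robot. When the plate under the hole is 8 mm or more down (pin tip 46 mm or more below the lid's upper face) the drawer springs out by itself within about 1 s; keep the pin down that long. It then stays out, and the plate springs back up.
- silver_drawer (a joint): Opening of the aluminium-fronted drawer of the silver-scrap box, m: 0 = shut and latched, 0.055 = out. The same box but with an aluminium lid, on the other side of the stand (sides vary). It stays shut.
Not all that is in view belongs to the job. Leave any pink or red look-alike of the part that bears gold_hole alone. There is more than one size of the release_pin; the one meant has the size given above.

How it is judged:
On the way, in this order (a step that is already met when the one before it is completed fails the run):
1. the release pin's tip is in the hole of the brass lid, at least 15 mm below its upper face, with the gold drawer still shut (horizontal distance between release_pin and gold_hole below 0.016 m and z of release_pin in the frame of gold_hole below -0.015 m and value of joint gold_drawer below 0.004 m), for 0.1 s.
2. the gold drawer has sprung out (45 mm or more) with the pin still in the hole (horizontal distance between release_pin and gold_hole below 0.016 m and z of release_pin in the frame of gold_hole below -0.015 m and value of joint gold_drawer above 0.045 m), for 0.1 s.
At the end, for the whole second after the job is handed in: The gold drawer is out by 45 mm or more, the silver drawer is shut (within 5 mm), and the release pin is back in its own hole of the stand, tip within 20 mm of where it started, upright within 8.5 degrees, released and at rest (value of joint gold_drawer above 0.045 m and value of joint silver_drawer below 0.005 m and distance of release_pin from where it was at the start of the episode below 0.02 m and angle between release_pin's own z axis and vertical below 0.15 rad and linear speed of release_pin below 0.02 m/s); the robot touches nothing.
It fails at once if the silver drawer is opened by more than 5 mm (value of joint silver_drawer above 0.005 m).
It also fails if it takes over 51 s, if anything falls off the work surface, if the arm or the gripper's body presses on something with over 40 N, if the wrist force passes 120 N, or if a joint passes its speed limit or range.

## Robot

A 7-joint arm with a two-finger parallel gripper is mounted at the origin on the work surface. World frame = base frame: x ahead of the robot, y to its left, z up, the work surface at z = 0. Lengths are in m, angles in rad, forces in N, time in s.
With the tool pointing down it reaches from about 0.4 to 0.9 m from the base axis. Payload 5.5 kg.
Tool frame: the origin (TCP) lies between the finger pads; the fingertips stand 8 mm ahead of it and the grasp point (between the pads) lies 11 mm behind it; x points along the fingers, y is the direction in which the jaws open and shut, and the axes are right-handed (so a half turn about x gives the same grasp; the last joint's range is limited). The gripper opens to 92 mm and grips with 3 to 60 N. Pads are 19 mm wide; open, the fingers measure 130 mm over their backs; the gripper's body (75 mm by 190 mm) begins 47 mm behind the grasp point.
Start: joints at [-1.005, 0.501, -0.427, 1.55, 0.221, 1.138, -0.21], TCP at [0.194, 0.62, 0.235] pointing down, gripper open.
Joint ranges: [-2.88, 2.88], [-0.31, 2.03], [-1.54, 1.56], [0.2, 2.42], [-1.41, 4.55], [0.19, 2.02], [-2.57, 2.57]. Speed limits (rad/s): [2.57, 2.57, 3.14, 3.14, 3.14, 3.14, 3.14].

## Interface

Orientations are given as a rotation vector (axis times angle).
In Python, from cell import state, capture, calibration, sign_off, look_for gives the robot as it stands.
- The arm moves only by the shell command python3 -m inch 'ROWS' [OPENING] [FORCE]. ROWS is a JSON object of lists of equal length, an entry for each row: "slide": the shift along the tool's x, y, z scaled (see below), a list of three; "delta_rot": the turn, a rotation vector about the tool's x, y, z scaled (see below), a list of three. A call has 1 to 5 rows; each row is the pose to reach, as a shift and turn from the pose measured when the call began, along the tool's axes at that moment, turning the shorter way round; what a row does not reach only later rows make up. The controller multiplies each number of a shift by 0.4 m and each number of a turn by 180 degrees. A row lasts 1/8 s, in which the tool goes at most 62.5 mm and 10.7 degrees, less where a joint would pass 70% of its speed; a pose out of reach is approached as far as the arm can. A call with a number of a shift or a turn outside -1 to 1 is refused whole. A call with a gripper value outside its range is refused whole. OPENING is the closure, from -1 (fully open) to 1 (shut), so that 0 is half open, set as the call begins (- or left out, the last holds). The fingers move at their own pace and stop on an object; FORCE is the grip in N (left out, the last holds). Time passes only in rows, so rows that repeat a pose let the fingers close. It gives the time, the measured TCP pose, the force and the opening at its end, in the units of the state.
- state(): the state, without advancing time (a new reading comes with each control period).
- capture(name): name is "scene" or "top"; returns the picture (400x640x3 uint8, red, green, blue); there is no depth.
- calibration(name): a dict with "vfov" (degrees; the focal length in pixels is half the picture's height over the tangent of half this angle, whatever the lens; pixels are square), "cx", "cy" (the principal point, pixels), "R" (3x3) and "t" (3): a world point X has camera coordinates R X + t. Camera axes: x right, y down, z forward; pixel columns grow to the right and rows downward; lengths in m; the calibration is good to about 2 mm. A picture is of the moment at which its call begins. calibration takes no time and is no camera call.
- sign_off(): hands the job in, once; it reports no verdict.
Trained networks look in the newest picture that a camera, given by its name, has taken for a name from the list of things; names that differ only in an ending like _2 or _b are one class to them, and where a whole thing is asked for, a point or a joint stands for the part that bears it (a point fixed in the world has none). Each returns a list of dicts, best first, with "conf" (0 to 1); they miss things now and then, are a little off and sometimes report something else, mostly with a low value. They report only what shows in the picture. A call takes as long as a camera call. They do not tell look-alikes from the thing itself.
- look_for(camera, thing): "position" ([x, y, z] in m, in the coordinates of the camera as it stood for that picture, good to about 4 mm: the middle of the surface that is visible of it).
The state is a dict: "time": time; "joint_pos": joint angles; "joint_vel": joint speeds; "effort": joint torques, N m; "tool_pos": TCP position; "eef_rot": TCP orientation; "ft_force": force on the tool from outside, world axes, zero at the start; "torque": the same for the moment, N m; "grip_width": opening from 0.0 (shut) to 1.0 (fully open).
Only numpy, scipy, OpenCV 4.12 (cv2) and the standard library are available. Lean on these libraries where they do the work, as an engineer would, in place of code of your own. Each camera call takes 0.05 s, during which the arm holds its last target. There are 200 camera calls.

## Working session

There is one attempt and no reset: what is moved stays moved. The work goes in short steps, Python scripts to look and compute and a shell command to move; the robot and the scene stay as the last step left them, time stands still between calls to the robot, and variables do not carry over. Pictures are saved under pics/ and viewed, about 8 in all and at most 12, crops included, and the job is handed in when it is done.

```bash
mkdir -p pics; ls
cat > h.py <<'E'
import numpy as np,cv2
from scipy.spatial.transform import Rotation as Ro
from cell import state,capture,calibration,sign_off,look_for
def K(n):
    c=calibration(n);f=200/np.tan(np.radians(c['vfov'])/2);return f,c['cx'],c['cy'],np.array(c['R']),np.array(c['t'])
def w(n,p):
    f,cx,cy,R,t=K(n);return R.T@(np.array(p)-t)
def px(n,X):
    f,cx,cy,R,t=K(n);q=R@np.array(X)+t;return np.array([cx+f*q[0]/q[2],cy+f*q[1]/q[2]])
def ray(n,u,v):
    f,cx,cy,R,t=K(n);d=R.T@np.array([(u-cx)/f,(v-cy)/f,1]);return -R.T@t,d
def atz(n,u,v,z):
    o,d=ray(n,u,v);return o+d*(z-o[2])/d[2]
def tri(a,b):
    # each (name,u,v)
    A=np.zeros((3,3));y=np.zeros(3)
    for n in (a,b):
        o,d=ray(*n);d/=np.linalg.norm(d);P=np.eye(3)-np.outer(d,d);A+=P;y+=P@o
    X=np.linalg.solve(A,y);return X
def rel(target):
    s=state();R=Ro.from_rotvec(s['eef_rot']);return R.inv().apply(np.array(target)-s['tool_pos'])/0.4
def save(n,im): cv2.imwrite('pics/'+n+'.png',im[:,:,::-1])
E
python3 - <<'E'
from h import *
s=state();print(s['time'],s['tool_pos'],s['eef_rot'],s['grip_width'],s['ft_force']);print(Ro.from_rotvec(s['eef_rot']).as_matrix().round(3))
for n in('scene','top'):
    im=capture(n);save(n+'0',im);f,cx,cy,R,t=K(n);print(n,f,-R.T@t,R[2])
    for th in('release_pin','gold_hole','gold_drawer','silver_drawer'):
        for d in look_for(n,th):
            X=w(n,d['position']);print(th,round(d['conf'],2),X.round(3),px(n,X).round())
E
```

```text
pics
0.0 [0.19365436 0.61974641 0.23366314] [ 0.23607781  1.55806108 -0.23914705] 1.0005257005981858 [-0.27986241 -0.64712138 -0.38602212]
[[-0.001  0.298  0.955]
 [-0.002  0.955 -0.298]
 [-1.    -0.002 -0.   ]]
scene 363.75693117292354 [ 1.0858544  -0.05663205  0.63759824] [-0.74352307 -0.04765404 -0.66701015]
release_pin 0.8 [ 0.623 -0.02   0.091] [351. 247.]
release_pin 0.77 [0.665 0.054 0.054] [389. 278.]
gold_hole 0.81 [ 0.628 -0.407  0.084] [157. 245.]
gold_hole 0.75 [ 0.31  -0.282  0.082] [249. 155.]
gold_hole 0.71 [ 0.57  -0.198  0.086] [265. 227.]
gold_drawer 0.58 [ 0.525 -0.205  0.04 ] [267. 226.]
silver_drawer 0.65 [ 0.529 -0.203  0.037] [268. 228.]
silver_drawer 0.61 [0.565 0.233 0.032] [468. 248.]
top 406.3466266235793 [ 0.32379295 -0.08910796  1.19095907] [ 0.11408815  0.02257105 -0.9932142 ]
release_pin 0.43 [ 0.612 -0.023  0.075] [300. 139.]
gold_hole 0.96 [ 0.527 -0.204  0.082] [365. 169.]
gold_hole 0.92 [ 0.584 -0.407  0.082] [439. 149.]
gold_hole 0.89 [ 0.258 -0.282  0.08 ] [394. 268.]
gold_drawer 0.43 [ 0.517 -0.444  0.057] [450. 175.]
silver_drawer 0.54 [0.5   0.182 0.046] [229. 179.]
```

View pics/scene0.png

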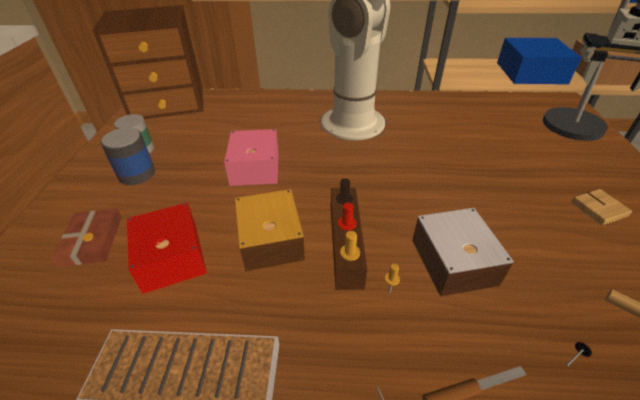

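View pics/top0.png

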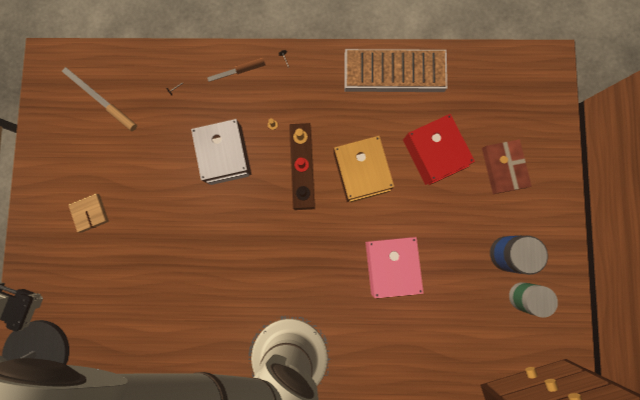

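The scene shows the brass pin in the stand at (350,246), and top shows it at (300,136). There is a small loose brass pin at scene (392,275), top (272,124). The other pins in the row are red (347,215) and black (345,190). The brass lid is at scene (268,227), with its hole near top (361,157). The red lid (165,245) and pink lid (253,155) are look-alikes. I choose the pin standing in the stand and the brass lid, and check both in one close crop.

Run:
```python
from h import *
a=cv2.imread('pics/scene0.png')[180:300,230:410];b=cv2.imread('pics/top0.png')[110:220,255:405]
a=cv2.resize(a,None,fx=4,fy=4,interpolation=2)[:, :]
b=cv2.resize(b,None,fx=4,fy=4,interpolation=2)
cv2.imwrite('pics/ca.png',a);cv2.imwrite('pics/cb.png',b)
```

```text
(no output)
```

View pics/ca.png

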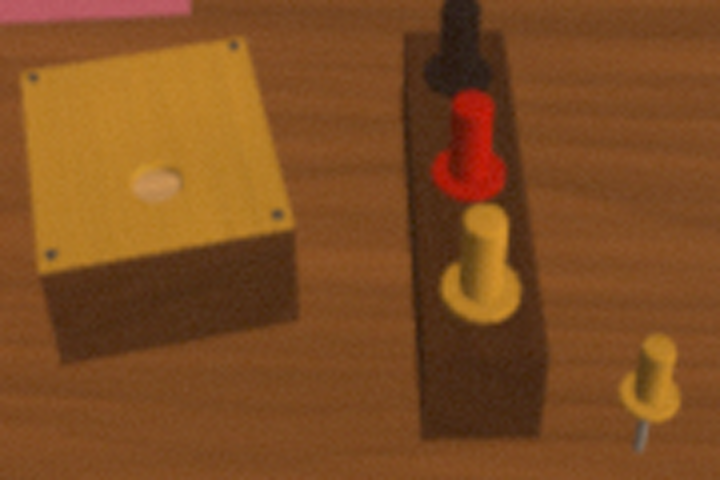

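View pics/cb.png

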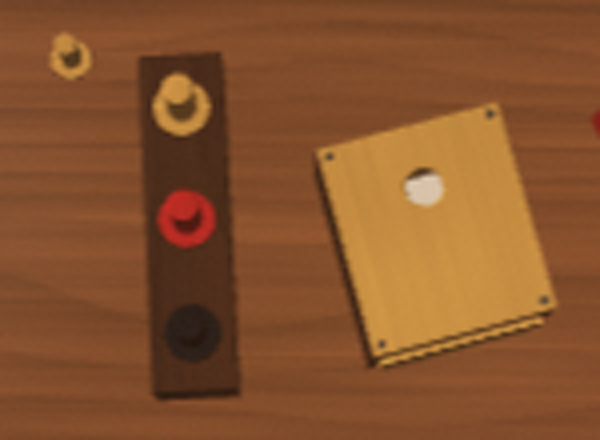

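The crops show that the pin in the stand is clearly the larger brass one: collar at scene (350,251), top (300,136). The loose one is smaller. The brass lid's hole is at scene (269,225), top (361,156).

Run:
```python
from h import *
def S(U,V):return('scene',230+(U+.5)/4-.5,180+(V+.5)/4-.5)
def T(U,V):return('top',255+(U+.5)/4-.5,110+(V+.5)/4-.5)
P=dict(hole=[(157,182),(424,187)],ptop=[(487,216),(177,86)],pcol=[(481,287),(181,105)],red=[(470,173),(187,219)],black=[(458,75),(192,333)],
 sA=[(33,77),(382,344)],sB=[(233,46),(544,300)],sC=[(278,214),(490,114)],sD=[(51,254),(329,156)])
# match screws both ways: scene (far=near robot at top of picture)
for k,(a,b) in P.items():
    X=tri(S(*a),T(*b));print(k,X.round(4),(px('scene',X)-S(*a)[1:]).round(1),(px('top',X)-T(*b)[1:]).round(1), 'planes',[ (atz(*S(*a),z)[:2].round(4),atz(*T(*b),z)[:2].round(4)) for z in ((.08,) if k in('hole','sA','sB','sC','sD') else (.072,) )])
```

```text
hole [ 0.5615 -0.1917  0.0813] [-0.1 -0. ] [-0.  0.] planes [(array([ 0.5603, -0.1918]), array([ 0.5618, -0.1919]))]
ptop [ 0.6196 -0.0217  0.1258] [-0.1  0. ] [-0.1 -0. ] planes [(array([ 0.5707, -0.0178]), array([ 0.6346, -0.0185]))]
pcol [ 0.6202 -0.0218  0.0744] [ 0.1 -0. ] [0. 0.] planes [(array([ 0.6183, -0.0218]), array([ 0.6209, -0.0216]))]
red [ 0.5394 -0.0267  0.0714] [-0.2  0. ] [-0.2 -0. ] planes [(array([ 0.5399, -0.0262]), array([ 0.5392, -0.0272]))]
black [ 0.4592 -0.032   0.0697] [ 0. -0.] [0. 0.] planes [(array([ 0.4618, -0.0322]), array([ 0.4589, -0.0321]))]
sA [ 0.4678 -0.2191  0.0765] [25.4 -2.1] [20.2 -5.4] planes [(array([ 0.4807, -0.2751]), array([ 0.4518, -0.1632]))]
sB [ 0.4766 -0.2133  0.1116] [-24.5  -3.3] [-20.9   0.7] planes [(array([ 0.4499, -0.1635]), array([ 0.4835, -0.2743]))]
sC [ 0.6039 -0.1775  0.1134] [-28.   -3.4] [-20.7   0.4] planes [(array([ 0.5806, -0.1259]), array([ 0.614 , -0.2378]))]
sD [ 0.5998 -0.1815  0.0781] [28.8 -3.1] [20.  -5.5] planes [(array([ 0.6119, -0.238 ]), array([ 0.5832, -0.1259]))]
```

```bash
cat >> h.py <<'E'
def go(target,yaw=None):
    s=state();R=Ro.from_rotvec(s['eef_rot']);M=R.as_matrix();print('t',round(s['time'],2),'tcp',s['tool_pos'].round(4),'rel',rel(target).round(4),'w',round(s['grip_width'],3),'f',np.round(s['ft_force'],1))
    y0=yaw if yaw is not None else np.arctan2(M[1,1],M[0,1])
    y=np.array([np.cos(y0),np.sin(y0),0]);x=np.array([0,0,-1.]);D=Ro.from_matrix(np.c_[x,y,np.cross(x,y)])
    print('rot',((R.inv()*D).as_rotvec()/np.pi).round(4))
E
python3 -c "
from h import *
go([.620,-.022,.2],np.radians(93.6))"
```

```text
t 0.5 tcp [0.1938 0.6204 0.2347] rel [ 0.0868 -1.2154  1.4959] w 0.998 f [-0.   0.5  0.3]
rot [-0.1163 -0.      0.    ]
```

```bash
python3 -m inch '{"slide":[[0,-0.09,0.11],[0,-0.18,0.22],[0,-0.27,0.33],[0,-0.36,0.44],[0,-0.45,0.55]],"delta_rot":[[-0.03,0,0],[-0.06,0,0],[-0.09,0,0],[-0.116,0,0],[-0.116,0,0]]}' -1 40; python3 -c "
from h import *
go([.620,-.022,.2],np.radians(93.6))"
```

```text
time: 1.12
tool_pos: [0.3511, 0.3814, 0.235]
eef_rot: [-0.049, 1.57, 0.049]
ft_force: [1.0, 1.0, 0.3]
grip_width: 1.002
t 1.12 tcp [0.3511 0.3814 0.235 ] rel [ 0.0874 -1.0486  0.6078] w 1.002 f [1.  1.  0.3]
rot [-0.0001  0.0002 -0.0001]
```

```bash
python3 -m inch '{"slide":[[0,-0.12,0.07],[0,-0.25,0.14],[0,-0.38,0.22],[0,-0.51,0.3],[0,-0.64,0.38]],"delta_rot":[[0,0,0],[0,0,0],[0,0,0],[0,0,0],[0,0,0]]}'; python3 -c "
from h import *
go([.620,-.022,.2],np.radians(93.6))"
```

```text
time: 1.75
tool_pos: [0.5199, 0.1338, 0.2355]
eef_rot: [-0.049, 1.568, 0.05]
ft_force: [0.5, 0.5, -0.1]
grip_width: 0.999
t 1.75 tcp [0.5199 0.1338 0.2355] rel [ 0.0889 -0.4046  0.225 ] w 0.999 f [ 0.5  0.5 -0.1]
rot [-0.      0.0006 -0.0002]
```

```bash
python3 -m inch '{"slide":[[0,-0.12,0.07],[0.02,-0.25,0.14],[0.05,-0.38,0.21],[0.087,-0.4046,0.225],[0.087,-0.4046,0.225]],"delta_rot":[[0,0,0],[0,0,0],[0,0,0],[0,0,0],[0,0,0]]}'
python3 - <<'E'
from h import *
go([.620,-.022,.087],np.radians(93.6))
a=capture('scene');b=capture('top');save('s1',a);save('t1',b)
a=cv2.resize(a[130:280,270:430],None,fx=2.5*1.0,fy=2.5);b=cv2.resize(b[80:230,220:380],None,fx=2.5,fy=2.5)
save('c1',np.hstack([a,b]))
E
```

```text
time: 2.38
tool_pos: [0.6189, -0.0227, 0.199]
eef_rot: [-0.047, 1.572, 0.049]
ft_force: [-0.7, -0.1, 0.7]
grip_width: 1.0
t 2.38 tcp [ 0.6189 -0.0227  0.199 ] rel [0.2801 0.0012 0.0032] w 1.0 f [-0.7 -0.1  0.7]
rot [-0.0006 -0.0005 -0.0004]
```

View pics/c1.png

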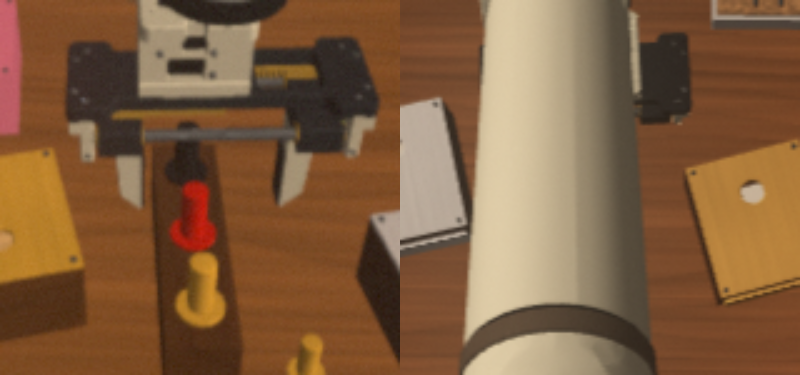

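The fingers straddle the pin in line with the row, with nothing in the way, so I go down.

```bash
python3 -m inch '{"slide":[[0.09,0.001,0.003],[0.18,0.001,0.003],[0.25,0.001,0.003],[0.28,0.001,0.003],[0.28,0.001,0.003]],"delta_rot":[[0,0,0],[0,0,0],[0,0,0],[0,0,0],[0,0,0]]}' && python3 -m inch '{"slide":[[0,0,0],[0,0,0],[0,0,0],[0,0,0],[0,0,0]],"delta_rot":[[0,0,0],[0,0,0],[0,0,0],[0,0,0],[0,0,0]]}' 1 40;  python3 - <<'E'
from h import *
go([.620,-.022,.197],np.radians(93.6))
E
```

```text
time: 3.1
tool_pos: [0.6204, -0.0177, 0.0891]
eef_rot: [-0.05, 1.569, 0.054]
ft_force: [-0.4, -0.3, -0.3]
grip_width: 1.006
time: 3.72
tool_pos: [0.6204, -0.0178, 0.0891]
eef_rot: [-0.05, 1.569, 0.054]
ft_force: [-0.2, -0.2, 0.6]
grip_width: 0.507
t 3.73 tcp [ 0.6204 -0.0178  0.0891] rel [-0.2698 -0.0098 -0.0016] w 0.507 f [-0.2 -0.2  0.6]
rot [ 0.0012  0.0003 -0.0008]
```

```bash
python3 -m inch '{"slide":[[0,-0.01,-0.001],[0,-0.01,-0.001],[0,-0.01,-0.001],[0,-0.01,-0.001],[0,-0.01,-0.001]],"delta_rot":[[0,0,0],[0,0,0],[0,0,0],[0,0,0],[0,0,0]]}' 1 40;  python3 - <<'E'
from h import *
go([.620,-.022,.197],np.radians(93.6))
E
```

```text
time: 4.35
tool_pos: [0.6203, -0.0217, 0.089]
eef_rot: [-0.05, 1.569, 0.054]
ft_force: [-0.3, 0.7, 0.3]
grip_width: 0.231
t 4.35 tcp [ 0.6203 -0.0217  0.089 ] rel [-0.2699  0.     -0.0005] w 0.231 f [-0.3  0.7  0.3]
rot [ 0.0012  0.0002 -0.0008]
```

```bash
python3 -m inch '{"slide":[[0,0,0],[0,0,0],[-0.05,0,0],[-0.1,0,0],[-0.15,0,0]],"delta_rot":[[0,0,0],[0,0,0],[0,0,0],[0,0,0],[0,0,0]]}' 1 40 && python3 -m inch '{"slide":[[-0.06,0,0],[-0.12,0,0],[-0.14,0,0],[-0.14,0,0]],"delta_rot":[[0,0,0],[0,0,0],[0,0,0],[0,0,0]]}';  python3 - <<'E'
from h import *
go([.5615,-.1918,.2],np.radians(93.6))
E
```

```text
time: 4.97
tool_pos: [0.6209, -0.0218, 0.1514]
eef_rot: [-0.051, 1.568, 0.054]
ft_force: [-0.3, -0.2, -0.2]
grip_width: 0.227
time: 5.48
tool_pos: [0.6211, -0.022, 0.2084]
eef_rot: [-0.051, 1.566, 0.054]
ft_force: [0.2, -0.2, -0.9]
grip_width: 0.233
t 5.47 tcp [ 0.6211 -0.022   0.2084] rel [ 0.0194 -0.4137 -0.1772] w 0.233 f [ 0.2 -0.2 -0.9]
rot [ 0.0013  0.0014 -0.0007]
```

```bash
python3 -m inch '{"slide":[[0.005,-0.1,-0.045],[0.01,-0.2,-0.09],[0.015,-0.3,-0.13],[0.018,-0.37,-0.165],[0.019,-0.414,-0.177]],"delta_rot":[[0,0,0],[0,0,0],[0,0.001,0],[0.001,0.001,0],[0.001,0.001,0]]}' && python3 -m inch '{"slide":[[0,0,0],[0,0,0]],"delta_rot":[[0,0,0],[0,0,0]]}';  python3 - <<'E'
from h import *
go([.5615,-.1918,.18],np.radians(93.6))
a=capture('scene');b=capture('top');save('s2',a);save('t2',b)
a=cv2.resize(a[140:280,210:330],None,fx=4,fy=4);b=cv2.resize(b[90:230,300:380],None,fx=4,fy=4)
save('c2',np.hstack([a,b]))
E
```

```text
time: 6.1
tool_pos: [0.5598, -0.1938, 0.1989]
eef_rot: [-0.046, 1.572, 0.05]
ft_force: [0.1, -0.6, -1.1]
grip_width: 0.233
time: 6.35
tool_pos: [0.5602, -0.1921, 0.1985]
eef_rot: [-0.046, 1.572, 0.052]
ft_force: [-0.4, 0.5, -0.4]
grip_width: 0.235
t 6.35 tcp [ 0.5602 -0.1921  0.1985] rel [0.0462 0.0003 0.0033] w 0.235 f [-0.4  0.5 -0.4]
rot [ 0.     -0.0005 -0.0012]
```

View pics/c2.png

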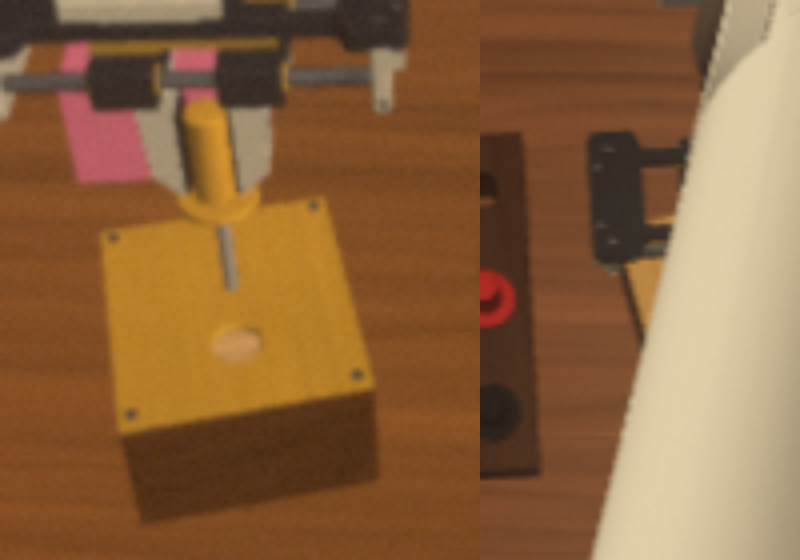

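The pin is held upright, with its tip at crop (232,290), which is scene (267.6,212). I compare that with the projection the gripper pose predicts.

Run:
```python
from h import *
print(px('scene',[.5602,-.1921,.1175]),px('scene',[.5602,-.1921,.1775]), px('scene',[.5602,-.1921,.08]),px('scene',[.5615,-.1918,.08]))
go([.561,-.1918,.145],np.radians(93.6))
```

```text
[266.89251998 212.42420468] [263.63029632 190.27655205] [268.75903137 225.09618871] [268.80906328 225.54716078]
t 6.45 tcp [ 0.5605 -0.1917  0.1988] rel [ 0.1344 -0.0008  0.0013] w 0.232 f [ 0.2  0.1 -0.6]
rot [ 0.0004 -0.0004 -0.0011]
```

The prediction matches to within 1 px. I insert the tip to about 28 mm first.

```bash
python3 -m inch '{"slide":[[0.05,0,0.001],[0.1,0,0.001],[0.14,0,0.001],[0.165,0,0.001],[0.165,0,0.001]],"delta_rot":[[0,0,0],[0,0,0],[0,0,0],[0,0,0],[0,0,0]]}' && python3 -m inch '{"slide":[[0,0,0],[0,0,0]],"delta_rot":[[0,0,0],[0,0,0]]}';  python3 - <<'E'
from h import *
go([.561,-.1918,.112],np.radians(93.6))
E
```

```text
time: 7.08
tool_pos: [0.5605, -0.191, 0.1321]
eef_rot: [-0.047, 1.573, 0.054]
ft_force: [0.2, 0.3, -0.6]
grip_width: 0.231
time: 7.32
tool_pos: [0.561, -0.1912, 0.1327]
eef_rot: [-0.048, 1.572, 0.053]
ft_force: [-0.3, -0.3, -1.2]
grip_width: 0.231
t 7.33 tcp [ 0.561  -0.1912  0.1327] rel [ 0.0518 -0.0018  0.0001] w 0.231 f [-0.3 -0.3 -1.2]
rot [ 0.0005 -0.0004 -0.0012]
```

```bash
python3 -m inch '{"slide":[[0.025,-0.001,0],[0.04,-0.001,0],[0.052,-0.001,0],[0.052,-0.001,0],[0.052,-0.001,0]],"delta_rot":[[0,0,0],[0,0,0],[0,0,0],[0,0,0],[0,0,0]]}' && python3 -m inch '{"slide":[[0,0,0],[0,0,0],[0,0,0],[0,0,0],[0,0,0]],"delta_rot":[[0,0,0],[0,0,0],[0,0,0],[0,0,0],[0,0,0]]}';  python3 - <<'E'
from h import *
go([.561,-.1918,.112],np.radians(93.6))
a=capture('scene');b=capture('top');save('s3',a);save('t3',b)
for n in('scene','top'):
  for d in look_for(n,'gold_drawer'):print(n,round(d['conf'],2),w(n,d['position']).round(3))
a=cv2.resize(a[140:280,210:330],None,fx=4,fy=4);b=cv2.resize(b[90:230,300:380],None,fx=4,fy=4)
save('c3',np.hstack([a,b]))
E
```

```text
time: 7.95
tool_pos: [0.5618, -0.1918, 0.1126]
eef_rot: [-0.048, 1.57, 0.053]
ft_force: [0.9, -0.4, 5.4]
grip_width: 0.23
time: 8.57
tool_pos: [0.5619, -0.1919, 0.1126]
eef_rot: [-0.048, 1.57, 0.053]
ft_force: [1.3, 0.1, 4.3]
grip_width: 0.234
t 8.57 tcp [ 0.5619 -0.1919  0.1126] rel [ 0.0016  0.0004 -0.0023] w 0.234 f [1.3 0.1 4.3]
rot [ 0.0004  0.0002 -0.0009]
scene 0.6 [ 0.588 -0.428  0.037]
top 0.55 [ 0.517 -0.444  0.054]
```

View pics/c3.png

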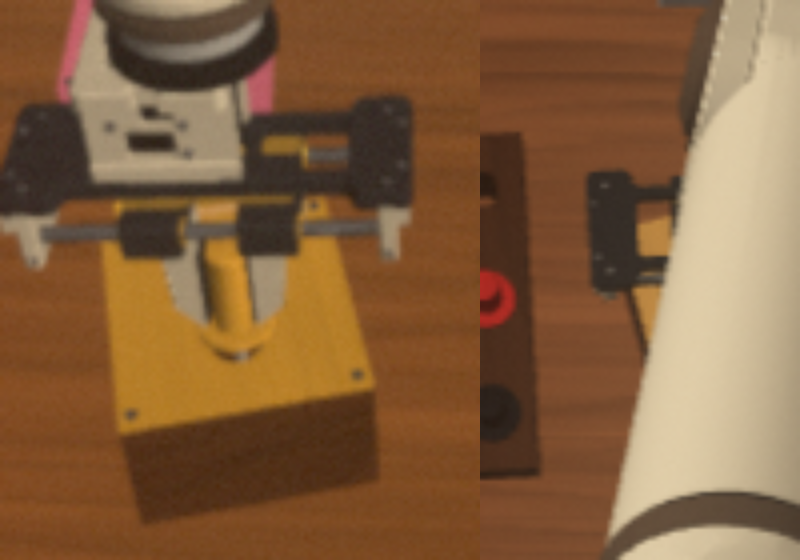

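The pin is in the hole. The force of about 5.5 N means the plate is some 8–9 mm down, and the gripper hides the drawer front. I press 2.5 mm more and hold.

```bash
python3 -m inch '{"slide":[[0.007,0,0],[0.007,0,0],[0.007,0,0],[0.007,0,0],[0.007,0,0]],"delta_rot":[[0,0,0],[0,0,0],[0,0,0],[0,0,0],[0,0,0]]}' && python3 -m inch '{"slide":[[0,0,0],[0,0,0],[0,0,0],[0,0,0],[0,0,0]],"delta_rot":[[0,0,0],[0,0,0],[0,0,0],[0,0,0],[0,0,0]]}';  python3 - <<'E'
from h import *
go([.561,-.1918,.110],np.radians(93.6))
c,s=np.cos(np.radians(15.8)),np.sin(np.radians(15.8))
for d in(.105,.16):
  for y in(-.06,0,.06):
    X=[.5615-d*c-y*s,-.1918-d*s+y*c,.07];print(d,y,px('scene',X).round(),px('top',X).round())
b=capture('top');save('t4',b);a=capture('scene')
save('c4',np.hstack([cv2.resize(a[130:250,210:330],None,fx=3,fy=3),cv2.resize(b[130:250,320:440],None,fx=3,fy=3)]))
E
```

```text
time: 9.4
tool_pos: [0.562, -0.1919, 0.1099]
eef_rot: [-0.048, 1.57, 0.053]
ft_force: [0.8, -1.1, 5.8]
grip_width: 0.233
time: 10.02
tool_pos: [0.5619, -0.1919, 0.1099]
eef_rot: [-0.048, 1.57, 0.053]
ft_force: [1.7, -0.1, 5.3]
grip_width: 0.232
t 10.03 tcp [ 0.5619 -0.1919  0.1099] rel [-0.0002  0.0003 -0.0024] w 0.232 f [ 1.7 -0.1  5.3]
rot [ 0.0005  0.0002 -0.0009]
0.105 -0.06 [238. 201.] [391. 188.]
0.105 0 [263. 197.] [371. 193.]
0.105 0.06 [289. 193.] [350. 199.]
0.16 -0.06 [236. 186.] [397. 207.]
0.16 0 [261. 182.] [376. 212.]
0.16 0.06 [285. 178.] [355. 218.]
```

View pics/c4.png

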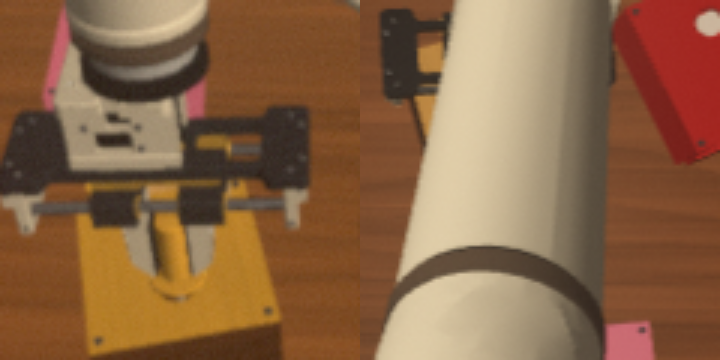

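The drawer is still hidden. I press a bit deeper for margin and hold 1.2 s.

```bash
python3 -m inch '{"slide":[[0.004,0,0],[0.004,0,0],[0.004,0,0],[0.004,0,0],[0.004,0,0]],"delta_rot":[[0,0,0],[0,0,0],[0,0,0],[0,0,0],[0,0,0]]}' && python3 -m inch '{"slide":[[0,0,0],[0,0,0],[0,0,0],[0,0,0],[0,0,0]],"delta_rot":[[0,0,0],[0,0,0],[0,0,0],[0,0,0],[0,0,0]]}' && python3 -m inch '{"slide":[[-0.05,0,-0.002],[-0.1,0,-0.002],[-0.15,0,-0.002],[-0.2,0,-0.002],[-0.25,0,-0.002]],"delta_rot":[[0,0,0],[0,0,0],[0,0,0],[0,0,0],[0,0,0]]}'
python3 - <<'E'
from h import *
go([.620,-.022,.209],np.radians(93.6))
E
```

```text
time: 10.75
tool_pos: [0.5624, -0.1919, 0.1096]
eef_rot: [-0.048, 1.569, 0.052]
ft_force: [-0.3, 0.4, 12.4]
grip_width: 0.233
time: 11.38
tool_pos: [0.5622, -0.1919, 0.1098]
eef_rot: [-0.048, 1.569, 0.053]
ft_force: [0.5, -1.6, 7.1]
grip_width: 0.232
time: 12.0
tool_pos: [0.5595, -0.1916, 0.2087]
eef_rot: [-0.047, 1.573, 0.054]
ft_force: [-1.7, 0.4, -0.2]
grip_width: 0.232
t 12.0 tcp [ 0.5595 -0.1916  0.2087] rel [4.000e-04 4.134e-01 1.782e-01] w 0.232 f [-1.7  0.4 -0.2]
rot [ 0.0005 -0.001  -0.0014]
```

The stop was reached at 12 N. I move to above the stand and look.

```bash
python3 -m inch '{"slide":[[0,0.1,0.045],[0,0.2,0.09],[0,0.3,0.13],[0,0.37,0.165],[0,0.413,0.178]],"delta_rot":[[0,0,0],[0,0,0],[0,0,0],[0,-0.001,-0.001],[0,-0.001,-0.001]]}' && python3 -m inch '{"slide":[[0,0,0],[0,0,0]],"delta_rot":[[0,0,0],[0,0,0]]}'
python3 - <<'E'
from h import *
go([.620,-.022,.15],np.radians(93.6))
a=capture('scene');b=capture('top');save('s5',a);save('t5',b)
save('c5',np.hstack([cv2.resize(a[130:290,210:400],None,fx=3,fy=3)[:,:520],cv2.resize(b[130:290,330:420],None,fx=3,fy=3)]))
tip=state()['tool_pos']-np.array([0,0,.081]);print(tip,px('scene',tip),px('scene',tip+[0,0,.114]))
E
```

```text
time: 12.62
tool_pos: [0.6189, -0.0198, 0.2076]
eef_rot: [-0.051, 1.574, 0.054]
ft_force: [-0.6, 0.4, -0.7]
grip_width: 0.231
time: 12.88
tool_pos: [0.6179, -0.0216, 0.2069]
eef_rot: [-0.05, 1.576, 0.052]
ft_force: [-0.2, 0.3, -1.6]
grip_width: 0.234
t 12.88 tcp [ 0.6179 -0.0216  0.2069] rel [ 0.1422 -0.0015  0.0058] w 0.234 f [-0.2  0.3 -1.6]
rot [ 0.0008 -0.0017 -0.0004]
[ 0.61835629 -0.02211303  0.12635587] [351.03635974 232.89729339] [354.36505085 186.94067981]
```

View pics/c5.png

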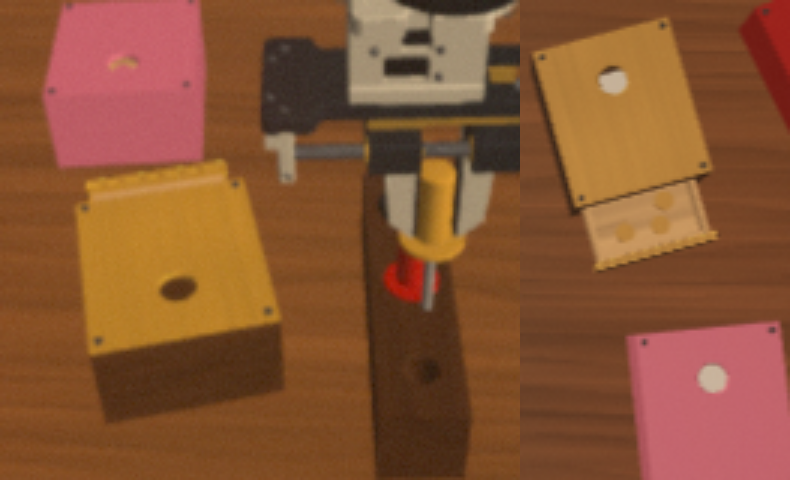

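The drawer is fully out (in the top view its tray with scrap shows). The pin tip is at scene (352,232), and the stand hole appears near (352,253). I measure the hole more exactly before inserting.

Run:
```python
from h import *
im=cv2.imread('pics/s5.png').astype(int)
print(im[246:262,342:364].sum(2))
print(px('scene',[.620,-.022,.068]))
for d in (-.012,.012):print(px('scene',[.620+d,-.022,.068]),px('scene',[.620,-.022+d,.068]))
g=im.sum(2); print(g[226:236,345:360])
```

```text
[[148 144 157 149 156 155 147 140 149 153 145 154 145 150 154 144 145 136
  157 164 165 162]
 [154 144 154 128 151 147 161 168 149 148 147 161 158 150 129 156 149 149
  153 153 161 169]
 [152 139 145 160 159 171 168 146 149 151 150 150 144 141 144 147 132 153
  150 142 146 170]
 [136 134 146 156 168 152 161 157 150 138 129 132 137 149 143 143 154 153
  153 159 157 168]
 [147 155 152 164 163 133 146 129 125 115 122 107 124 123 147 148 152 138
  159 148 166 150]
 [151 139 156 162 158 148 113 130 134 113 113 111 121 115 145 138 149 138
  149 149 142 154]
 [154 152 159 177 159 138 151 137 141 106  93 103  89 103 127 149 147 146
  145 158 164 154]
 [154 158 170 174 159 162 156 124 129 120 100 106 104 102 118 134 149 134
  150 169 154 153]
 [133 144 158 165 168 154 142 127 118 119 114  97 103 108 109 143 148 127
  158 145 157 148]
 [146 159 145 160 165 171 145 135 127 104 116 101  94 115 109 141 146 145
  141 153 153 160]
 [148 140 139 155 158 168 148 142 119 122 113 110 108 145 134 150 155 146
  153 156 154 164]
 [155 148 141 144 148 157 155 151 126 123 103 126 134 147 154 149 150 149
  1
[... 459 characters left out ...]
253.16136934]
[349.78134566 258.12688895] [355.72010971 253.52703235]
[[232 206 207 227 224 234 235 304 358 348 254 167 142 143 162]
 [214 215 214 219 225 237 229 301 353 318 214 157 148 154 143]
 [217 218 221 201 218 231 235 309 339 272 152 154 140 142 157]
 [206 209 225 196 199 230 237 322 342 245 169 151 146 163 159]
 [173 182 179 183 193 217 255 324 344 227 163 143 144 155 147]
 [166 147 159 142 178 198 258 336 339 219 157 143 154 154 155]
 [151 155 161 141 157 173 258 326 317 190 151 149 140 140 136]
 [153 150 154 156 156 163 205 248 244 174 162 150 142 144 151]
 [156 152 147 144 151 168 157 154 156 158 143 142 139 160 152]
 [166 154 154 147 156 144 151 162 148 154 149 137 139 154 164]]
```

The hole edges match the pin's original position, and the tip sits about 2 mm to +y. I correct for that and lower in two stages.

```bash
python3 -m inch '{"slide":[[0.02,-0.004,0.005],[0.07,-0.005,0.005],[0.12,-0.005,0.005],[0.15,-0.005,0.005],[0.16,-0.005,0.005]],"delta_rot":[[0,-0.001,0],[0,-0.001,0],[0,-0.001,0],[0,-0.001,0],[0,-0.001,0]]}' && python3 -m inch '{"slide":[[0,0,0]],"delta_rot":[[0,0,0]]}'
python3 - <<'E'
from h import *
go([.620,-.0235,.0905],np.radians(93.6))
a=capture('scene');save('s6',a)
tip=state()['tool_pos']-np.array([0,0,.081]);print(tip,px('scene',tip))
save('c6',cv2.resize(a[200:290,300:400],None,fx=5,fy=5))
E
```

```text
time: 13.6
tool_pos: [0.6197, -0.0244, 0.1424]
eef_rot: [-0.049, 1.573, 0.051]
ft_force: [0.4, 0.2, -0.7]
grip_width: 0.235
time: 13.72
tool_pos: [0.6199, -0.0246, 0.1425]
eef_rot: [-0.049, 1.573, 0.051]
ft_force: [-0.2, -0.5, -0.4]
grip_width: 0.228
t 13.72 tcp [ 0.6199 -0.0246  0.1425] rel [0.13   0.0025 0.0008] w 0.228 f [-0.2 -0.5 -0.4]
rot [ 0.0002 -0.0007 -0.0004]
[ 0.61997688 -0.02464779  0.06170697] [348.20214707 255.30316652]
```

View pics/c6.png

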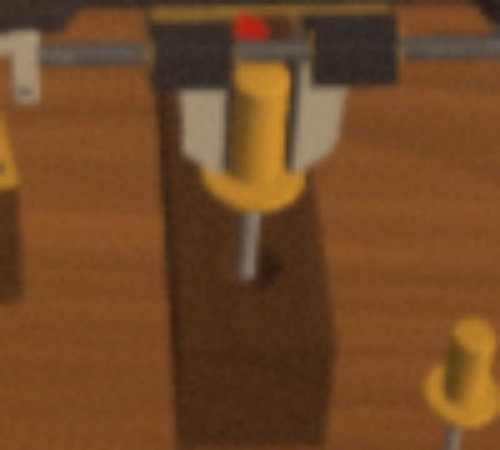

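The tip is at scene (349.4,256), at the hole's centre column, with no contact force. I lower it, watching the force.

```bash
python3 -m inch '{"slide":[[0.02,0.002,0],[0.045,0.0025,0],[0.06,0.0025,0],[0.06,0.0025,0]],"delta_rot":[[0,0,0],[0,0,0],[0,0,0],[0,0,0]]}'
python3 - <<'E'
from h import *
go([.620,-.0225,.0905],np.radians(93.6))
E
```

```text
time: 14.28
tool_pos: [0.6192, -0.0236, 0.1178]
eef_rot: [-0.049, 1.574, 0.051]
ft_force: [0.3, -0.3, -0.5]
grip_width: 0.231
t 14.28 tcp [ 0.6192 -0.0236  0.1178] rel [0.0682 0.0025 0.0024] w 0.231 f [ 0.3 -0.3 -0.5]
rot [ 0.0002 -0.0011 -0.0004]
```

No force, with the tip 30 mm into the stand. I go on to the bottom.

```bash
python3 -m inch '{"slide":[[0.03,0.002,0.002],[0.055,0.0025,0.002],[0.068,0.0025,0.002],[0.068,0.0025,0.002]],"delta_rot":[[0,0,0],[0,-0.001,0],[0,-0.001,0],[0,-0.001,0]]}'
python3 - <<'E'
from h import *
go([.620,-.0225,.0905],np.radians(93.6))
a=capture('scene');save('s7',a)
save('c7',cv2.resize(a[200:290,300:400],None,fx=5,fy=5))
E
```

```text
time: 14.78
tool_pos: [0.6196, -0.0225, 0.0901]
eef_rot: [-0.049, 1.571, 0.051]
ft_force: [0.1, -0.3, -1.0]
grip_width: 0.228
t 14.78 tcp [ 0.6196 -0.0225  0.0901] rel [-0.0011 -0.0001  0.001 ] w 0.228 f [ 0.1 -0.3 -1. ]
rot [ 0.0002 -0.0004 -0.0004]
```

View pics/c7.png

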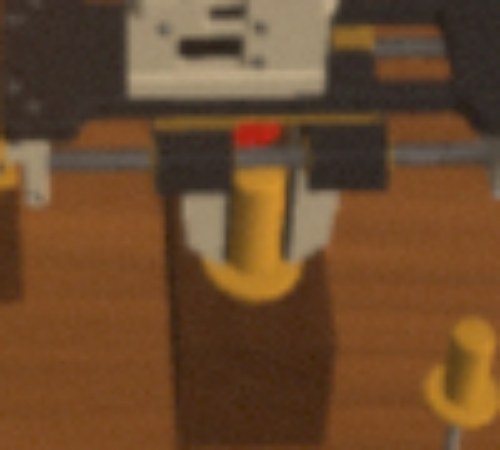

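The collar is practically on the wood. I ease it down until contact, then open.

```bash
python3 -m inch '{"slide":[[0.003,0,0],[0.005,0,0],[0.005,0,0]],"delta_rot":[[0,0,0],[0,0,0],[0,0,0]]}'; python3 -m inch '{"slide":[[0,0,0],[0,0,0],[0,0,0],[0,0,0],[0,0,0]],"delta_rot":[[0,0,0],[0,0,0],[0,0,0],[0,0,0],[0,0,0]]}' -0.2
```

```text
time: 15.2
tool_pos: [0.62, -0.0226, 0.089]
eef_rot: [-0.049, 1.57, 0.051]
ft_force: [-1.4, -0.7, 3.9]
grip_width: 0.233
time: 15.82
tool_pos: [0.62, -0.0226, 0.0889]
eef_rot: [-0.049, 1.57, 0.05]
ft_force: [-0.3, 0.5, -0.1]
grip_width: 0.601
```

Contact at about 4 N, then released. I raise the arm straight up and back towards its starting side.

```bash
python3 -m inch '{"slide":[[-0.06,0,0],[-0.15,0,0],[-0.25,0,0],[-0.33,0,0],[-0.38,0,0]],"delta_rot":[[0,0,0],[0,0,0],[0,0,0],[0,0,0],[0,0,0]]}' && python3 -m inch '{"slide":[[0,0.1,-0.08],[0,0.2,-0.16],[0,0.3,-0.24],[0,0.4,-0.32],[0,0.5,-0.4]],"delta_rot":[[0,0,0],[0,0,0],[0,0,0],[0,0,0],[0,0,0]]}' && python3 -m inch '{"slide":[[0,0.1,-0.05],[0,0.2,-0.1],[0,0.25,-0.1],[0,0.25,-0.1]],"delta_rot":[[0,0,0],[0,0,0],[0,0,0],[0,0,0]]}'
python3 - <<'E'
from h import *
a=capture('scene');b=capture('top');save('s8',a);save('t8',b)
for n in('scene','top'):
  for th in('release_pin','gold_drawer','silver_drawer'):
    for d in look_for(n,th):print(n,th,round(d['conf'],2),w(n,d['position']).round(3))
save('c8',np.hstack([cv2.resize(a[130:310,210:510],None,fx=1.6,fy=1.6),cv2.resize(b[100:280,190:400],None,fx=1.6,fy=1.6)[:288,:320]]))
E
```

```text
time: 16.45
tool_pos: [0.6208, -0.0227, 0.2431]
eef_rot: [-0.049, 1.568, 0.05]
ft_force: [0.9, 0.4, -0.2]
grip_width: 0.596
time: 17.08
tool_pos: [0.4472, 0.1679, 0.2431]
eef_rot: [-0.049, 1.567, 0.05]
ft_force: [-0.2, 0.5, 0.6]
grip_width: 0.603
time: 17.58
tool_pos: [0.4005, 0.2667, 0.2433]
eef_rot: [-0.051, 1.567, 0.054]
ft_force: [-0.0, -1.5, -0.5]
grip_width: 0.6
scene release_pin 0.85 [ 0.624 -0.019  0.087]
scene release_pin 0.55 [0.67  0.054 0.053]
scene gold_drawer 0.83 [ 0.412 -0.237  0.051]
scene gold_drawer 0.52 [ 0.589 -0.425  0.038]
top release_pin 0.45 [ 0.613 -0.023  0.076]
top gold_drawer 0.85 [ 0.437 -0.225  0.011]
top silver_drawer 0.65 [ 0.505 -0.205  0.081]
top silver_drawer 0.51 [0.5   0.184 0.047]
```

View pics/c8.png

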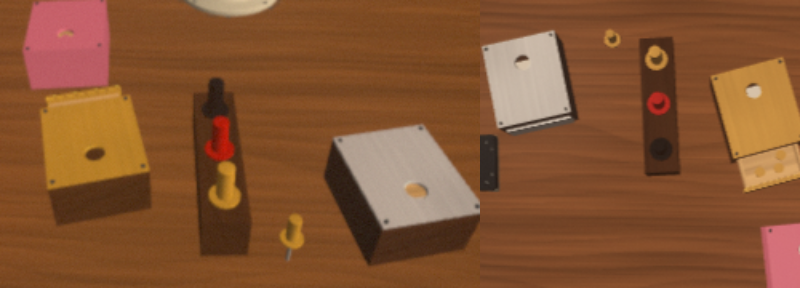

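The pin is upright in its hole, the gold drawer is out, the silver drawer is shut, and the gripper is clear.

```bash
python3 -m inch '{"slide":[[0,0,0],[0,0,0]],"delta_rot":[[0,0,0],[0,0,0]]}'; python3 -c "
from h import *
print(sign_off())"
```

```text
time: 18.23
tool_pos: [0.4015, 0.2642, 0.243]
eef_rot: [-0.048, 1.567, 0.049]
ft_force: [-0.1, 0.4, 0.2]
grip_width: 0.6
the job is handed in; nothing more can be done
None
```

The gold-scrap drawer is out, the pin is back in its hole in the stand, and the job was handed in at about 18 s of the 51 s allowed.

- **What I did:** I lifted the brass pin from the stand and pushed it through the hole in the brass lid down to the catch's stop (up to 12 N). I held it there about 1 s, with earlier holds on the way down, then put it back until its collar touched the wood at about 4 N. I released it and moved the arm clear.
- **Last checks:** The final pictures show the gold drawer fully out and the silver drawer shut. The pin stands upright where it began: one detection put it within about 1–2 mm of its first position in the top view, and 4 mm in the scene view.
- **What failed or disagreed:**
  - The gripper hid the drawer front while I was pressing. I only saw the drawer open after lifting out, so its opening with the pin still in the hole rests on the plate force and depth.
  - The network also labelled the brass box as `silver_drawer` and the red box as `gold_drawer`. I discounted both by the pictures.

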